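Index the sample turntable to bring the next bottle to the reader

TASK

Turn the sample turntable on by exactly one notch so that the white plastic screw-cap bottle standing in it comes in front of the reading head: with the closed fingertips push the round black plunger knob down to free the table, keep it in while you carry it round, then let go so that the plunger springs fully out into the next notch. The bottle stands one notch to the left or to the right of the head, so choose the direction accordingly and do not run past. Press gently, grasp or lift nothing, keep the bottles upright, and leave the other things on the bench alone.

Things in the scene. Friction and masses are not known exactly. Their poses are not given: they have to be found in the camera images.
- plunger_top (a point): Centre of the top face of the plunger knob: black, round, 56 mm across, 12 mm thick, on a steel shank, upright on a lug at the turntable's edge, 125 mm from the axis. The face is a flat dish 50 mm across with a rim 2.5 mm high round it, 105 mm above the bench when out. It moves with plunger and table. Nothing as high as the knob stands within 90 mm of it.
- plunger (a joint): How far the plunger is pressed straight down, m: 0 = fully out, locked in a notch; from 0.012 its tooth is clear below the notched ring and the table turns; 0.015 = end stop. Spring: 3 N at 0, 7.5 N at 0.015. Let go between notches it stays at about 0.012 under the ring; within 8 mm (at the knob) of a notch it springs in and centres the table.
- turntable (a joint): Angle of the turntable about its vertical axis, rad, growing anticlockwise seen from above; 0 at the start (locked). Notches are 60 degrees apart, so the next ones are at +1.047 and -1.047. Play in a notch about 0.02 rad. It turns easily (about 0.15 N m): the pressed knob follows a fingertip that moves round the axis.
- table_axis (a point): Point on the vertical turning axis at the height of the disc's top (59 mm over the bench). The disc is aluminium, 232 mm across, with five bottle nests (grey rings 65 mm outside, 57 mm inside, 12 mm high, centres 78 mm from the axis) at every 60 degrees except where the plunger is.
- read_point (a point): Fixed point at disc-top height, 78 mm from the axis and opposite the plunger's starting place: the nest centre in front of the reading head. The head is a white box (44 x 62 x 108 mm) with a black window, fixed on the base, its front face 62 mm farther out than this point.
- pe_center (a point): Centre (half-way up) of the white plastic bottle with the screw cap, 52 mm across and 100 mm high, to be brought to the reading head. It stands loose in a nest one notch (60 degrees) to one side of the head; which side changes.
- brown_center (a point): Centre of the brown glass bottle with a glass stopper, 52 mm across, 97 mm high, loose in the nest on the other side of the head.
- clear_center (a point): Centre of the small clear glass bottle with a glass stopper, 46 mm across, 89 mm high, loose in the nest that is in front of the head at the start.
- marker: Marker pen lying on the bench, 139 x 16 mm; bystander. Origin at the centre of its underside.
- stopper_2: Black rubber stopper, 35 mm wide, 30 mm high, on the bench; bystander. Origin at the centre of its underside.
- beaker_100: Small glass beaker upside down on the bench, 61 mm wide, 69 mm high; bystander. Origin at the centre of its underside.
- petri_dish: Glass petri dish on the bench, 95 mm across, 16 mm high; bystander. Origin at the centre of its underside.
- teat: Red rubber pipette teat standing on the bench, 26 mm wide, 52 mm high; bystander. Origin at the centre of its underside.
Mind the look-alikes: they are no part of the job. There is more than one size of the part that bears brown_center; the job needs the larger. What is shaped like the part that bears pe_center but green is not meant.

How it is judged (in metres and radians):
On the way, in this order (a step that is already met when the one before it is completed fails the run):
1. the plunger is pressed in, clear of the ring, while the table is still at its first notch (value of joint plunger above 0.0085 m and value of joint turntable between -0.25 and 0.25 rad), for 0.05 s.
2. with the plunger in, the table is turned more than half-way to the next notch (value of joint plunger above 0.0085 m and (value of joint turntable above 0.55 rad or value of joint turntable below -0.55 rad)), for 0.05 s.
At the end, for the whole second after the job is handed in: Plunger out to within 2 mm in the next notch (table turned 60 +/- 2.3 degrees), the white bottle within 12 mm horizontally of the reading point, all three bottles upright (within 0.1 rad) in their nests, all at rest (value of joint plunger below 0.002 m and (value of joint turntable between 1.007 and 1.087 rad or value of joint turntable between -1.087 and -1.007 rad) and horizontal distance between pe_center and read_point below 0.012 m and angle between each of pe_center, brown_center, clear_center's own z axis and vertical below 0.1 rad and height (world z) of pe_center below 0.114 m and height (world z) of brown_center below 0.1125 m and height (world z) of clear_center below 0.1085 m); the robot touches nothing.
It fails at once if the table ran past the next notch (by more than 0.25 rad) (value of joint turntable above 1.3 rad or value of joint turntable below -1.3 rad).
It fails at once if the plunger was pressed or squeezed with more than 40 N (contact force between the arm and plunger above 40 N).
It fails at once if a bottle was lifted or tipped ((angle between pe_center's own z axis and vertical above 0.3 rad or height (world z) of pe_center above 0.121 m) or (angle between brown_center's own z axis and vertical above 0.3 rad or height (world z) of brown_center above 0.1195 m) or (angle between clear_center's own z axis and vertical above 0.3 rad or height (world z) of clear_center above 0.1155 m)).
It fails at once if a bystander on the bench was moved more than 25 mm (distance of any of marker, stopper_2, beaker_100, petri_dish, teat from where it was at the start of the episode above 0.025 m).
It also fails if it takes over 38 s, if anything falls off the work surface, if the arm or the gripper's body presses on something with over 40 N, if the wrist force passes 120 N, or if a joint passes its speed limit or range.

ROBOT

A 6-joint arm with a two-finger parallel gripper is mounted at the origin on a cart in front of the work surface, level with it; the furniture and walls round the work are solid. World frame = base frame: x ahead of the robot, y to its left, z up, the work surface at z = 0. Lengths are in mm, angles in rad, forces in N, time in s.
With the tool pointing down it reaches from about 350 to 975 mm from the base axis. Payload 17.4 kg.
Tool frame: the origin (TCP) lies midway between the tips of the shut fingers; the grasp point (between the pads) lies 19 mm behind it (r.tcp_to_grasp is the distance from the TCP to the grasp point, in mm); z points along the fingers, y is the line along which they close (so a half turn about z gives the same grasp; the last joint's range is limited). The gripper opens to 85 mm and grips with 20 to 120 N. Pads are 22 mm wide; open, the fingers measure 114 mm over their backs; the gripper's body (76 mm by 85 mm) begins 54 mm behind the grasp point. The pads swing forward as they close: fully open they stand 13 mm farther back than shut.
Start: joints at [-0.038, 0.116, 1.442, -0, 1.584, -0.038], TCP at [675.006, -0.009, 231.303] pointing down, gripper open.
Joint ranges: [-2.83, 2.83], [-0.83, 2.19], [0.07, 2.5], [-1.14, 4.28], [0.01, 3], [-2.97, 2.97]. Speed limits (rad/s): [1.89, 1.89, 2.22, 3.14, 3.14, 3.14].

INTERFACE

Orientations are given as a unit quaternion [w, x, y, z].
In Python, from bench import r, cams, job gives the robot as it stands.
- The arm moves only by the shell command python3 -m pendant 'ROWS' [FORCE]. ROWS is JSON, a list of rows, each an object of numbers: "grip": the opening, from -1 (shut) to 1 (fully open); "dx", "dy", "dz": the shift along the tool's x, y, z in m; "wx", "wy", "wz": the turn, a rotation vector about the tool's x, y, z in degrees. In form: [{"grip": .., "dx": .., "dy": .., "dz": .., "wx": .., "wy": .., "wz": ..}, ...]. A call has 1 to 20 rows; each row shifts and turns the commanded pose from where the row before left it, along the tool's axes as they then stand; what a row does not reach is not made up. A row lasts 1/10 s, in which the tool goes at most 50 mm and 8.59 degrees, less where a joint would pass 70% of its speed; a pose out of reach is approached as far as the arm can. A call is refused whole if a number of a shift passes 0.05 or a number of a turn 8.59, either way. A call with a gripper value outside its range is refused whole. The fingers move at their own pace and stop on an object; FORCE is the grip in N (left out, the last holds). Time passes only in rows, so rows that do not move let the fingers close. It gives the time, the measured TCP pose, the force, the opening and the grip force at its end, in the units of the state.
- r.state(): the state, without advancing time (a new reading comes with each control period).
- cams.get_image(name): name is "scene" or "side" or "wrist"; returns a dict with "img" (480x640x3 uint8, red, green, blue), "camera_matrix" (3x3 intrinsics, pixels), "position" and "rotation" of the camera in the world. Camera axes: x right, y down, z forward; pixel columns grow to the right and rows downward; lengths in mm; the calibration is good to about 2 mm. A picture is of the moment at which its call begins. There is no depth.
- job.sign_off(): hands the job in; it is judged then, once.
The state is a dict: "t": time; "joint_positions": joint angles; "qvel": joint speeds; "joint_efforts": joint torques, N m; "position": TCP position; "orientation": TCP orientation; "ft_force": force on the tool from outside, world axes, zero at the start; "wrist_torque": the same for the moment, N m; "finger_gap": finger opening in mm; "gripper_force": force on a finger pad.
Only numpy, scipy, OpenCV 4.12 (cv2) and the standard library are available. Lean on these libraries where they do the work, as an engineer would, in place of code of your own. Each camera call takes 0.05 s, during which the arm holds its last target. There are 200 camera calls.

## Working session

There is one attempt and no reset: what is moved stays moved. The work goes in short steps, Python scripts to look and compute and a shell command to move; the robot and the scene stay as the last step left them, time stands still between calls to the robot, and variables do not carry over. Pictures are saved under pics/ and viewed, at most 10 in all, crops included, and the job is handed in when it is done.

```bash
mkdir -p pics; ls; python3 - <<'E'
from bench import r,cams
import cv2,pickle
d={}
for n in("scene","side"):
    c=cams.get_image(n);d[n]=c;cv2.imwrite(f"pics/{n}0.png",c["img"][:,:,::-1]);print(n,c["camera_matrix"],c["position"],c["rotation"])
pickle.dump(d,open("d0.pkl","wb"))
s=r.state();print(s["t"],s["position"],s["orientation"],s["ft_force"])
E
```

```text
pics
scene [[451.8692541    0.         317.55601242]
 [  0.         451.8692541  233.91120138]
 [  0.           0.           1.        ]] [-2.98049093e-01  5.15587445e+02  6.91416536e+02] [ 0.16852667 -0.39828344  0.8344399  -0.34158325]
side [[543.21173333   0.         320.5491584 ]
 [  0.         543.21173333 242.11359924]
 [  0.           0.           1.        ]] [ 394.7561166  -662.37983348  552.4505671 ] [-0.50856287  0.85866111 -0.04766507  0.04234326]
0.1 [ 6.74825080e+02 -5.45731606e-03  2.30663002e+02] [-3.70789381e-04  7.07109649e-01  7.07103734e-01 -3.40549615e-04] [-0.29065435  0.09139974 -0.11673266]
```

View pics/scene0.png

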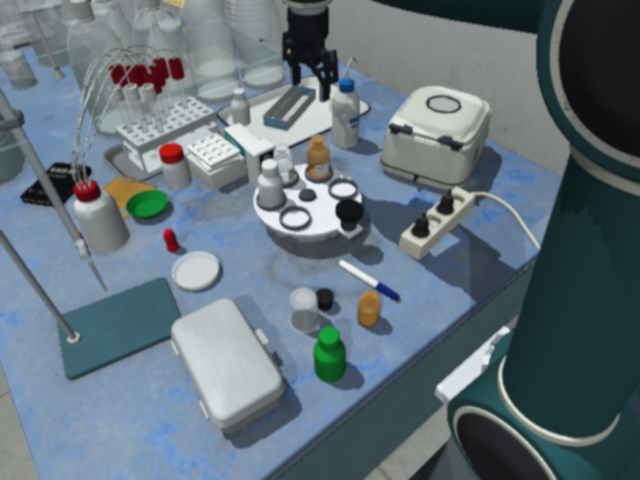

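View pics/side0.png

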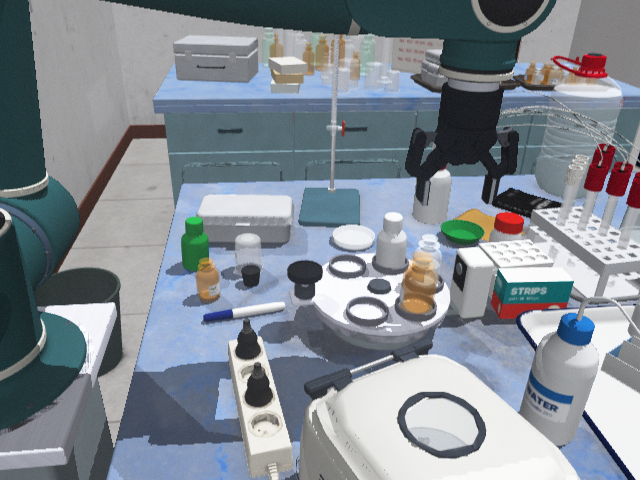

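The scene picture shows the turntable: knob (349,212), hub (308,195), white PE bottle (270,185), clear bottle (285,165), brown bottle (318,158) and the head (258,150). In the side view the same things are at knob (305,272), hub (380,286), PE (392,240), brown (420,290) and clear (428,262).

Look-alikes: the green bottle at scene (330,355) has the wrong colour, and the small brown bottle at (369,308) stands off the table. The ones meant are those in the nests.

```bash
cat > h.py <<'E'
import numpy as np
from scipy.spatial.transform import Rotation as R
def ray(c,u,v):
    q=np.array(c["rotation"],float)
    M=R.from_quat(q[[1,2,3,0]]).as_matrix() if q.size==4 else q
    return np.array(c["position"],float),M@np.linalg.solve(c["camera_matrix"],[u,v,1.])
def onz(c,u,v,z):
    p,d=ray(c,u,v);return p+d*(z-p[2])/d[2]
def tri(c1,a,c2,b):
    p,d=ray(c1,*a);q,e=ray(c2,*b)
    s=np.linalg.lstsq(np.c_[d,-e],q-p,rcond=None)[0]
    x,y=p+s[0]*d,q+s[1]*e
    return (x+y)/2,np.linalg.norm(x-y)
E
python3 - <<'E'
from h import *
import cv2,pickle
d=pickle.load(open("d0.pkl","rb"));S,D=d["scene"],d["side"]
for n,c,(u,v),w in(("scene",S,(349,208),22),("side",D,(305,272),26)):
    g=c["img"].max(2);m=np.zeros_like(g);m[v-w:v+w,u-w:u+w]=(g[v-w:v+w,u-w:u+w]<60)*255
    k,l,st,ce=cv2.connectedComponentsWithStats(m);i=1+st[1:,4].argmax();x,y,ww,hh,a=st[i];print(n,st[i],ce[i])
    b=l==i; cols=np.where(b.any(0))[0]
    top=[np.where(b[:,q])[0].min() for q in cols];print(top)
print("hub",tri(S,(308,195),D,(380,286)),onz(S,308,195,65),onz(D,380,286,65))
for n,a,b in(("knob",(349,208),(305,269)),("pecap",(269,165),(394,220)),("clear",(285,150),(430,240)),("brown",(319,142),(423,256))):
    print(n,tri(S,a,D,b))
a=cv2.resize(S["img"][120:250,220:390],None,fx=3,fy=3,interpolation=2);b=cv2.resize(D["img"][200:330,280:470],None,fx=2,fy=2)
o=np.zeros((390,510+380,3),np.uint8);o[:,:510]=a;o[:260,510:]=b
cv2.imwrite("pics/c1.png",o[:,:800,::-1])
E
```

```text
scene [337 198  28  32 658] [350.06990881 213.18844985]
[np.int64(205), np.int64(204), np.int64(203), np.int64(202), np.int64(200), np.int64(199), np.int64(199), np.int64(199), np.int64(199), np.int64(198), np.int64(198), np.int64(198), np.int64(198), np.int64(198), np.int64(199), np.int64(200), np.int64(201), np.int64(201), np.int64(202), np.int64(202), np.int64(203), np.int64(203), np.int64(204), np.int64(204), np.int64(204), np.int64(204), np.int64(206), np.int64(221)]
side [288 261  34  24 611] [303.94271686 272.28314239]
[np.int64(269), np.int64(267), np.int64(265), np.int64(264), np.int64(264), np.int64(263), np.int64(263), np.int64(262), np.int64(262), np.int64(262), np.int64(262), np.int64(261), np.int64(261), np.int64(261), np.int64(261), np.int64(261), np.int64(261), np.int64(261), np.int64(261), np.int64(261), np.int64(261), np.int64(261), np.int64(262), np.int64(262), np.int64(262), np.int64(262), np.int64(263), np.int64(263), np.int64(263), np.int64(264), np.int64(264), np.int64(265), np.int64(266), np.int64(268)]
hub (array([597.35205748,  70.37817518,  60.87869359]), np.float64(1.7927663241997909)) [592.24751393  73.49906095  65.        ] [596.56496379  65.20010493  65.        ]
knob (array([472.86616454,  64.23382543, 105.01710193]), np.float64(0.8547583051663438))
pecap (array([631.46826403, 137.49855009, 149.91773664]), np.float64(3.2087926846703954))
clear (array([671.93678569,  73.11102684, 140.53214308]), np.float64(6.518236863502564))
brown (array([639.18299645,   7.52508755, 150.01145304]), np.float64(7.727661961788409))
```

View pics/c1.png

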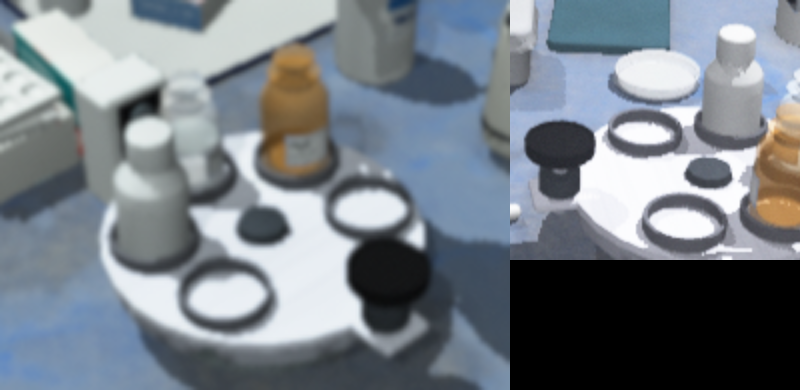

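The crop confirms it: the PE bottle sits next to the head, anticlockwise of it (63° about the axis; head at 3°, knob at 183°). So the table must turn clockwise (−60°), taking the knob from (473,64) to about (529,175). I'll shut the fingers and move above the knob. In this pose tool dx = world +y, dy = world +x and dz = down.

```bash
python3 -m pendant '[{"grip":-1},{"grip":-1,"dy":-0.03,"dx":0.01},{"grip":-1,"dy":-0.03,"dx":0.01},{"grip":-1,"dy":-0.03,"dx":0.01},{"grip":-1,"dy":-0.03,"dx":0.01},{"grip":-1,"dy":-0.03,"dx":0.01},{"grip":-1,"dy":-0.03,"dx":0.01},{"grip":-1,"dy":-0.022,"dx":0.004},{"grip":-1,"dz":0.02},{"grip":-1,"dz":0.02},{"grip":-1,"dz":0.02},{"grip":-1,"dz":0.02},{"grip":-1,"dz":0.02},{"grip":-1},{"grip":-1},{"grip":-1}]'
python3 - <<'E'
from bench import r,cams
import cv2,numpy as np
a=cams.get_image("scene")["img"][120:250,250:420];b=cams.get_image("side")["img"][180:310,230:400]
cv2.imwrite("pics/c2.png",cv2.resize(np.hstack([a,b]),(782,299))[:,:,::-1])
s=r.state();print(s["t"],s["position"],s["ft_force"],s["finger_gap"])
E
```

```text
0.2 [6.74877050e+02 1.15415838e-02 2.30825063e+02] [-0.37304886 -0.16023777  0.34975003] 85.30341130312223validation failed for argument at $[0]...
```

View pics/c2.png

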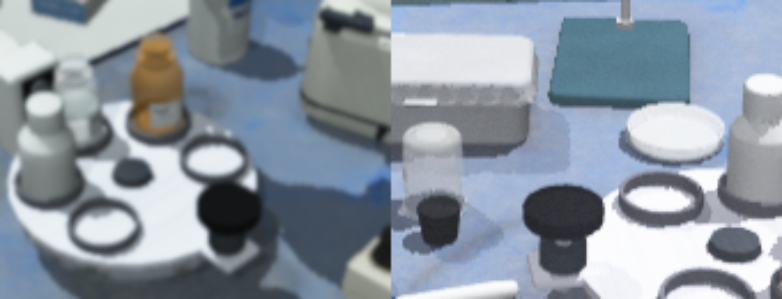

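The call was refused and nothing moved; the picture shows the knob with no tool above it. Every row probably needs all its keys.

```bash
python3 -m pendant '[{"grip":-1,"dx":0,"dy":0,"dz":0,"wx":0,"wy":0,"wz":0},{"grip":-1,"dx":0.01,"dy":-0.03,"dz":0,"wx":0,"wy":0,"wz":0},{"grip":-1,"dx":0.01,"dy":-0.03,"dz":0,"wx":0,"wy":0,"wz":0},{"grip":-1,"dx":0.01,"dy":-0.03,"dz":0,"wx":0,"wy":0,"wz":0},{"grip":-1,"dx":0.01,"dy":-0.03,"dz":0,"wx":0,"wy":0,"wz":0},{"grip":-1,"dx":0.01,"dy":-0.03,"dz":0,"wx":0,"wy":0,"wz":0},{"grip":-1,"dx":0.01,"dy":-0.03,"dz":0,"wx":0,"wy":0,"wz":0},{"grip":-1,"dx":0.004,"dy":-0.022,"dz":0,"wx":0,"wy":0,"wz":0},{"grip":-1,"dx":0,"dy":0,"dz":0.02,"wx":0,"wy":0,"wz":0},{"grip":-1,"dx":0,"dy":0,"dz":0.02,"wx":0,"wy":0,"wz":0},{"grip":-1,"dx":0,"dy":0,"dz":0.02,"wx":0,"wy":0,"wz":0},{"grip":-1,"dx":0,"dy":0,"dz":0.02,"wx":0,"wy":0,"wz":0},{"grip":-1,"dx":0,"dy":0,"dz":0.02,"wx":0,"wy":0,"wz":0},{"grip":-1,"dx":0,"dy":0,"dz":0,"wx":0,"wy":0,"wz":0},{"grip":-1,"dx":0,"dy":0,"dz":0,"wx":0,"wy":0,"wz":0}]'
python3 - <<'E'
from bench import r,cams
import cv2,numpy as np
a=cams.get_image("scene")["img"][120:250,250:420];b=cams.get_image("side")["img"][180:310,230:400]
cv2.imwrite("pics/c3.png",cv2.resize(np.hstack([a,b]),(782,299))[:,:,::-1])
s=r.state();print(s["t"],s["position"],s["ft_force"],s["finger_gap"])
E
```

```text
t: 1.7
position: [473.0, 64.0, 131.9]
orientation: [-0.0, 0.707, 0.707, -0.0]
ft_force: [-0.1, 1.5, 0.3]
finger_gap: 0.2
gripper_force: 0.0
1.8 [473.48407302  64.04526337 132.64355464] [ 0.68798287 -0.24163537 -0.49460475] -0.2781227495975893
```

View pics/c3.png

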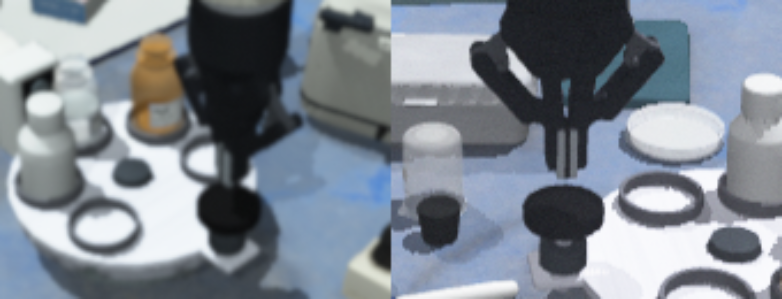

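The shut fingertips are centred over the knob in both views, at crop (226,180) and (566,175). Next I descend and press, slowing near contact.

```bash
python3 -m pendant '[{"grip":-1,"dx":0,"dy":0,"dz":0.012,"wx":0,"wy":0,"wz":0},{"grip":-1,"dx":0,"dy":0,"dz":0.01,"wx":0,"wy":0,"wz":0},{"grip":-1,"dx":0,"dy":0,"dz":0.004,"wx":0,"wy":0,"wz":0},{"grip":-1,"dx":0,"dy":0,"dz":0.003,"wx":0,"wy":0,"wz":0},{"grip":-1,"dx":0,"dy":0,"dz":0.003,"wx":0,"wy":0,"wz":0},{"grip":-1,"dx":0,"dy":0,"dz":0.003,"wx":0,"wy":0,"wz":0},{"grip":-1,"dx":0,"dy":0,"dz":0,"wx":0,"wy":0,"wz":0},{"grip":-1,"dx":0,"dy":0,"dz":0,"wx":0,"wy":0,"wz":0}]'
```

```text
t: 2.6
position: [473.0, 64.0, 96.5]
orientation: [0.0, 0.707, 0.707, 0.0]
ft_force: [-3.8, 0.4, 4.2]
finger_gap: -0.1
gripper_force: 2.1
```

```bash
python3 -m pendant '[{"grip":-1,"dx":0,"dy":0,"dz":0.002,"wx":0,"wy":0,"wz":0},{"grip":-1,"dx":0,"dy":0,"dz":0.002,"wx":0,"wy":0,"wz":0},{"grip":-1,"dx":0,"dy":0,"dz":0,"wx":0,"wy":0,"wz":0},{"grip":-1,"dx":0,"dy":0,"dz":0,"wx":0,"wy":0,"wz":0}]'; python3 -m pendant '[{"grip":-1,"dx":0,"dy":0,"dz":0.001,"wx":0,"wy":0,"wz":0},{"grip":-1,"dx":0,"dy":0,"dz":0,"wx":0,"wy":0,"wz":0},{"grip":-1,"dx":0,"dy":0,"dz":0,"wx":0,"wy":0,"wz":0}]'
```

```text
t: 3.0
position: [473.1, 64.0, 92.6]
orientation: [0.0, 0.707, 0.707, 0.0]
ft_force: [-3.2, 0.0, 5.6]
finger_gap: 0.2
gripper_force: 2.6
t: 3.3
position: [473.2, 64.0, 91.7]
orientation: [0.0, 0.707, 0.707, 0.0]
ft_force: [-3.4, -0.6, 5.9]
finger_gap: -0.1
gripper_force: 2.8
```

```bash
for i in 1; do python3 -m pendant '[{"grip":-1,"dx":0,"dy":0,"dz":0.001,"wx":0,"wy":0,"wz":0},{"grip":-1,"dx":0,"dy":0,"dz":0,"wx":0,"wy":0,"wz":0},{"grip":-1,"dx":0,"dy":0,"dz":0,"wx":0,"wy":0,"wz":0}]'; done;  python3 -m pendant '[{"grip":-1,"dx":0,"dy":0,"dz":0.001,"wx":0,"wy":0,"wz":0},{"grip":-1,"dx":0,"dy":0,"dz":0,"wx":0,"wy":0,"wz":0},{"grip":-1,"dx":0,"dy":0,"dz":0,"wx":0,"wy":0,"wz":0}]'
```

```text
t: 3.6
position: [473.1, 64.0, 90.7]
orientation: [0.0, 0.707, 0.707, 0.0]
ft_force: [-3.0, -0.7, 5.6]
finger_gap: 0.0
gripper_force: 2.9
t: 3.9
position: [473.1, 64.0, 89.7]
orientation: [0.0, 0.707, 0.707, 0.0]
ft_force: [-3.6, -0.3, 5.7]
finger_gap: 0.0
gripper_force: 3.1
```

```bash
python3 -m pendant '[{"grip":-1,"dx":0,"dy":0,"dz":0.001,"wx":0,"wy":0,"wz":0},{"grip":-1,"dx":0,"dy":0,"dz":0,"wx":0,"wy":0,"wz":0},{"grip":-1,"dx":0,"dy":0,"dz":0,"wx":0,"wy":0,"wz":0}]';  python3 -m pendant '[{"grip":-1,"dx":0,"dy":0,"dz":0.0005,"wx":0,"wy":0,"wz":0},{"grip":-1,"dx":0,"dy":0,"dz":0,"wx":0,"wy":0,"wz":0},{"grip":-1,"dx":0,"dy":0,"dz":0,"wx":0,"wy":0,"wz":0}]'
```

```text
t: 4.2
position: [473.3, 64.0, 89.4]
orientation: [0.0, 0.707, 0.707, 0.0]
ft_force: [-7.1, -0.6, 13.7]
finger_gap: 0.1
gripper_force: 6.9
t: 4.5
position: [473.3, 64.0, 89.3]
orientation: [0.0, 0.707, 0.707, 0.0]
ft_force: [-9.8, -1.4, 19.3]
finger_gap: -0.1
gripper_force: 9.3
```

The end stop is felt at z ≈ 89.5. I back off slightly, then carry the knob clockwise through the first 30°.

```bash
python3 -m pendant '[{"grip":-1,"dx":0,"dy":0,"dz":-0.0006,"wx":0,"wy":0,"wz":0},{"grip":-1,"dx":0.003,"dy":0,"dz":0,"wx":0,"wy":0,"wz":0},{"grip":-1,"dx":0.005,"dy":0,"dz":0,"wx":0,"wy":0,"wz":0},{"grip":-1,"dx":0.005,"dy":0,"dz":0,"wx":0,"wy":0,"wz":0},{"grip":-1,"dx":0.0065,"dy":0.0007,"dz":0,"wx":0,"wy":0,"wz":0},{"grip":-1,"dx":0.0065,"dy":0.0007,"dz":0,"wx":0,"wy":0,"wz":0},{"grip":-1,"dx":0.0064,"dy":0.0013,"dz":0,"wx":0,"wy":0,"wz":0},{"grip":-1,"dx":0.0063,"dy":0.0014,"dz":0,"wx":0,"wy":0,"wz":0},{"grip":-1,"dx":0.0062,"dy":0.002,"dz":0,"wx":0,"wy":0,"wz":0},{"grip":-1,"dx":0.0061,"dy":0.002,"dz":0,"wx":0,"wy":0,"wz":0},{"grip":-1,"dx":0.006,"dy":0.0026,"dz":0,"wx":0,"wy":0,"wz":0},{"grip":-1,"dx":0.0059,"dy":0.0027,"dz":0,"wx":0,"wy":0,"wz":0},{"grip":-1,"dx":0,"dy":0,"dz":0,"wx":0,"wy":0,"wz":0}]'
python3 - <<'E'
from bench import r,cams
import cv2,numpy as np
a=cams.get_image("scene")["img"][120:270,220:400];b=cams.get_image("side")["img"][180:330,270:450]
cv2.imwrite("pics/c4.png",cv2.resize(np.hstack([a,b]),(792,330))[:,:,::-1])
E
```

```text
t: 5.8
position: [487.4, 127.6, 89.4]
orientation: [0.001, 0.707, 0.707, 0.001]
ft_force: [0.1, -0.3, 10.2]
finger_gap: 0.2
gripper_force: 4.7
```

View pics/c4.png

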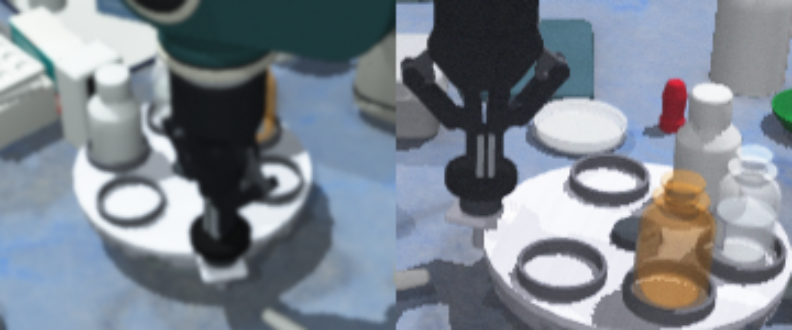

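The table follows: the knob has come round about 30°, the tip is centred in its dish, and the bottles are upright. Now the second half.

```bash
python3 -m pendant '[{"grip":-1,"dx":0.0056,"dy":0.0032,"dz":0,"wx":0,"wy":0,"wz":0},{"grip":-1,"dx":0.0056,"dy":0.0033,"dz":0,"wx":0,"wy":0,"wz":0},{"grip":-1,"dx":0.0053,"dy":0.0037,"dz":0,"wx":0,"wy":0,"wz":0},{"grip":-1,"dx":0.0052,"dy":0.0038,"dz":0,"wx":0,"wy":0,"wz":0},{"grip":-1,"dx":0.0048,"dy":0.0043,"dz":0,"wx":0,"wy":0,"wz":0},{"grip":-1,"dx":0.0048,"dy":0.0044,"dz":0,"wx":0,"wy":0,"wz":0},{"grip":-1,"dx":0.0043,"dy":0.0047,"dz":0,"wx":0,"wy":0,"wz":0},{"grip":-1,"dx":0.0043,"dy":0.0048,"dz":0,"wx":0,"wy":0,"wz":0},{"grip":-1,"dx":0.0038,"dy":0.005,"dz":0,"wx":0,"wy":0,"wz":0},{"grip":-1,"dx":0.0036,"dy":0.0048,"dz":0,"wx":0,"wy":0,"wz":0},{"grip":-1,"dx":0,"dy":0,"dz":0,"wx":0,"wy":0,"wz":0},{"grip":-1,"dx":0,"dy":0,"dz":0,"wx":0,"wy":0,"wz":0}]'
python3 - <<'E'
from bench import r,cams
import cv2,numpy as np,pickle
A,B=cams.get_image("scene"),cams.get_image("side");pickle.dump((A,B),open("d5.pkl","wb"))
a=A["img"][120:270,220:400];b=B["img"][180:330,290:470]
cv2.imwrite("pics/c5.png",cv2.resize(np.hstack([a,b]),(792,330))[:,:,::-1])
E
```

```text
t: 7.1
position: [529.4, 174.5, 89.5]
orientation: [0.001, 0.707, 0.707, 0.001]
ft_force: [1.2, 0.6, 8.2]
finger_gap: -0.2
gripper_force: 4.2
```

View pics/c5.png

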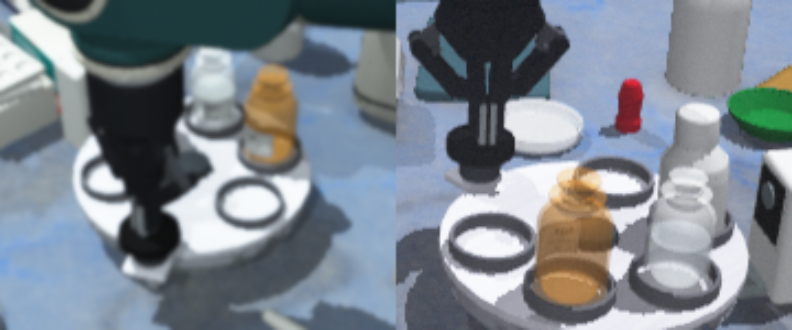

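The knob is about 60° round, and the clear bottle at (317,168) stands where the brown one was. I'll release straight up, slowly.

```bash
python3 -m pendant '[{"grip":-1,"dx":0,"dy":0,"dz":-0.002,"wx":0,"wy":0,"wz":0},{"grip":-1,"dx":0,"dy":0,"dz":-0.002,"wx":0,"wy":0,"wz":0},{"grip":-1,"dx":0,"dy":0,"dz":-0.003,"wx":0,"wy":0,"wz":0},{"grip":-1,"dx":0,"dy":0,"dz":-0.003,"wx":0,"wy":0,"wz":0},{"grip":-1,"dx":0,"dy":0,"dz":0,"wx":0,"wy":0,"wz":0}]'
python3 -m pendant '[{"grip":-1,"dx":0,"dy":0,"dz":-0.004,"wx":0,"wy":0,"wz":0},{"grip":-1,"dx":0,"dy":0,"dz":-0.004,"wx":0,"wy":0,"wz":0},{"grip":-1,"dx":0,"dy":0,"dz":-0.02,"wx":0,"wy":0,"wz":0},{"grip":-1,"dx":0,"dy":0,"dz":-0.04,"wx":0,"wy":0,"wz":0},{"grip":-1,"dx":0,"dy":0,"dz":-0.04,"wx":0,"wy":0,"wz":0},{"grip":-1,"dx":0,"dy":0,"dz":-0.04,"wx":0,"wy":0,"wz":0},{"grip":-1,"dx":0,"dy":0,"dz":0,"wx":0,"wy":0,"wz":0},{"grip":-1,"dx":0,"dy":0,"dz":0,"wx":0,"wy":0,"wz":0}]'
python3 - <<'E'
from bench import r,cams
from h import *
import cv2,pickle
A,B=cams.get_image("scene"),cams.get_image("side")
t0=np.array([529.4,175.4,105.])
for n,c in(("scene",A),("side",B)):
    p,_=ray(c,0,0);M=np.array([ray(c,*q)[1] for q in((0,0),(1,0),(0,1))])
    K=np.array(c["camera_matrix"]);q=np.array(c["rotation"],float)
    Rm=R.from_quat(q[[1,2,3,0]]).as_matrix() if q.size==4 else q
    for z in(105,93):
        v=K@Rm.T@(np.array([529.1,175.4,z])-p);print(n,z,v[:2]/v[2])
    u0,v0=(v[:2]/v[2]).astype(int);w=26
    m=((c["img"].max(2)<60)*255).astype(np.uint8);m[:v0-w]=0;m[v0+w:]=0;m[:,:u0-w]=0;m[:,u0+w:]=0
    k,l,st,ce=cv2.connectedComponentsWithStats(m);i=1+st[1:,4].argmax();print(st[i],ce[i])
a=A["img"][120:270,220:400];b=B["img"][180:330,290:470]
cv2.imwrite("pics/c6.png",cv2.resize(np.hstack([a,b]),(792,330))[:,:,::-1])
print(r.state()["t"])
E
```

```text
t: 7.7
position: [528.7, 174.3, 98.9]
orientation: [0.0, 0.707, 0.707, 0.0]
ft_force: [1.5, -1.4, 3.9]
finger_gap: 0.1
gripper_force: 1.9
t: 8.5
position: [528.4, 174.2, 247.0]
orientation: [0.0, 0.707, 0.707, 0.0]
ft_force: [-0.2, -1.1, -1.1]
finger_gap: -0.3
gripper_force: 0.0
scene 105 [285.55954426 217.68416624]
scene 93 [285.93160933 222.25386472]
[273 208  27  32 615] [286.06829268 222.84227642]
side 105 [330.60246878 234.61999415]
side 93 [330.37879545 240.59313274]
[314 229  31  32 585] [329.04273504 240.11965812]
8.6
```

View pics/c6.png

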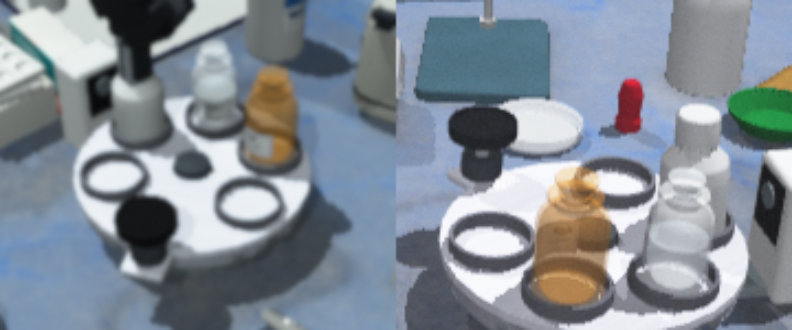

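The plunger is fully out: the knob is where a 105 mm height at the −60° notch predicts, at scene (286,218) and side (330,235). The white bottle stands in front of the head's window, all three bottles are upright, and the tool is clear.

```bash
python3 -c "
from bench import job
print(job.sign_off())"
```

```text
the job is handed in; nothing more can be done
None
```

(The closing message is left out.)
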